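# Sort the pocket finds and loose bits on the laundry folding counter

## Task

Tidy the folding counter: put both trouser clips in the wide oak tray, lying flat on its floor and not on top of each other; put the orange scrubbing brush bristles-down and flat in the long grey dish; and put both coat buttons in the white bowl. Set each thing down rather than dropping it, and leave the glass jar and the white bottle where they stand.

Things in the scene. Friction and masses are not known exactly. Their poses are not given: they have to be found in the camera images.
- clip_a_center (a point): One of two alike (mm): black plastic trouser clip, lying on its side, a narrow Y from above: 82 long (its x), 24 high, rigid, about 30 g. Jaw end (+x) is a straight bar 16 wide, from 12 behind this point to 40 ahead; finger levers spread to 32 wide at the -x end. This point: its centre, 12 above its underside. x along the clip, z up. Grip across y here (16 wide).
- clip_b_center (a point): The other of the two alike (mm): black plastic trouser clip, lying on its side, a narrow Y from above: 82 long (its x), 24 high, rigid, about 30 g. Jaw end (+x) is a straight bar 16 wide, from 12 behind this point to 40 ahead; finger levers spread to 32 wide at the -x end. This point: its centre, 12 above its underside. x along the clip, z up. Grip across y here (16 wide).
- brush_center (a point): Orange silicone scrubbing brush, no handle: a rounded block 100 long (x), 44 wide (y), 46 high (mm), about 90 g, bristles down (lowest 16, 38 wide). This point: its centre, 23 above its underside. x along it, z up. Grip across y about 34 above its underside (11 above this point), so that the fingers clear the lip of the dish when it is set down.
- button_a_center (a point): One of two alike things (mm): dark wooden coat button, a flat disc 36 in diameter and 10 thick with four small holes, about 14 g, lying flat. This point: its centre, 5 above its underside. z up; yaw is of no importance.
- button_b_center (a point): The other of the two alike (mm): dark wooden coat button, a flat disc 36 in diameter and 10 thick with four small holes, about 14 g, lying flat. This point: its centre, 5 above its underside. z up; yaw is of no importance.
- clip_tray: Wide open tray of pale oak, fixed to the counter. Outside, mm: 120 (x) by 180 (y) by 20 high, walls and floor 4 thick, so inside 112 by 172. Origin: centre of its underside, on the counter; z up. Both clips fit side by side, each lying along the tray's x, at y = +42 and y = -42.
- brush_dish: Low grey plastic dish with dark drain lines across its floor, fixed to the counter. Outside, mm: 134 (x) by 84 (y) by 12 high, walls and floor 4 thick, so inside 126 by 76. Origin: centre of its underside, on the counter; z up. The brush lies along the dish's x, either way round.
- bowl: White ceramic round bowl, fixed to the counter: outer rim radius 70 mm, 45 high, wall about 4, floor about 5 thick. It narrows downwards. Origin: centre of its underside, on the counter; z up. A button let go with its underside about 20 above the counter, near the bowl's axis, settles in it; the second may lie on the first.
- jar: Bystander: clear glass jar with steel twist lid, 84 mm in diameter, 120 high, standing loose to the right of the work. Origin: centre of its underside. Leave it alone.
- bottle: Bystander: white plastic bottle, 64 mm in diameter, 170 high, standing loose to the left of the work. Origin: centre of its underside. Leave it alone.
There are look-alikes about, which are no part of the job. Leave any purple look-alike of the part that bears clip_b_center alone.

How it is judged:
By the outcome, as a careful person would: the job done as asked, in the order asked, and still so for the second after the job is handed in, with the robot touching nothing.
It also fails if it takes over 122 s, if anything falls off the work surface, if the arm or the gripper's body presses on something with over 40 N, if the wrist force passes 120 N, or if a joint passes its speed limit or range.

## Robot

A 6-joint arm with a two-finger parallel gripper is mounted at the origin on the work surface. World frame = base frame: x ahead of the robot, y to its left, z up, the work surface at z = 0. Lengths are in mm, angles in rad, forces in N, time in s.
With the tool pointing down it reaches from about 400 to 825 mm from the base axis. Payload 7 kg.
Tool frame: the origin (TCP) lies between the finger pads; the fingertips stand 14 mm ahead of it and the grasp point (between the pads) lies 5 mm behind it (arm.finger_overhang is the distance from the TCP to the fingertips, in mm); x points along the fingers, y is the direction in which the jaws open and shut, and the axes are right-handed (so a half turn about x gives the same grasp; the last joint's range is limited). The gripper opens to 88 mm and grips with 3 to 60 N. Pads are 19 mm wide; open, the fingers measure 130 mm over their backs; the gripper's body (78 mm by 193 mm) begins 47 mm behind the grasp point.
Start: joints at [0.288, 0.359, 0.012, 0, -1.224, -0.288], TCP at [674.978, -0.019, 240.561] pointing down, gripper open.
Joint ranges: [-3.07, 3.07], [-1.43, 2.12], [-1.02, 1.25], [-3.03, 1.67], [-3.05, -0], [-3.03, 3.03]. Speed limits (rad/s): [2.39, 2.39, 3.01, 3.14, 3.14, 3.14].

## Interface

Orientations are given as a rotation vector (axis times angle).
In Python, from cell import arm, cams, order gives the robot as it stands. The module is installed in compiled form; this text tells all that it offers.
- The arm moves only by the tool servo_tool, never from a script. Its argument "series" is a list of rows, each a list of 3 entries, a list of its own where there are three numbers: the shift along the tool's x, y, z in cm, then the turn about the tool's x in rad, then the finger opening in cm, from 0 to 8.76. A call has 1 to 8 rows; each row shifts and turns the commanded pose from where the row before left it, along the tool's axes as they then stand; what a row does not reach is not made up. A row lasts 1/10 s, in which the tool goes at most 50 mm and 8.59 degrees, less where a joint would pass 70% of its speed; a pose out of reach is approached as far as the arm can. A call with a gripper value outside its range is refused whole. The fingers move at their own pace and stop on an object; "force" is the grip in N (left out, the last holds). Time passes only in rows, so rows that do not move let the fingers close. It gives the time, the measured TCP pose, the force and the opening at its end, in the units of the state.
- arm.sense(): the state, without advancing time (a new reading comes with each control period).
- cams.capture(name): name is "scene" or "side" or "wrist"; returns the picture (420x560x3 uint8, red, green, blue); there is no depth.
- cams.get_calibration(name): a dict with "mtx" (3x3 intrinsics, pixels), "k1" (the pictures are not rectified: a ray, as slopes to the right and down, at radius r is drawn at 1 + k1 r^2 times it, then the intrinsics apply), "rvec" (rotation vector, rad) and "tvec" (3), from world to camera coordinates, as OpenCV has them; the wrist camera has in their place "hand_eye" (4x4, takes a point from camera to tool coordinates, whose origin is the TCP and whose axes are the tool frame's). Camera axes: x right, y down, z forward; pixel columns grow to the right and rows downward; lengths in mm; the calibration is good to about 2 mm. A picture is of the moment at which its call begins: read the wrist's pose just before it. get_calibration takes no time and is no camera call.
- order.job_done(): hands the job in, once; it reports no verdict.
The state is a dict: "clock": time; "joint_positions": joint angles; "dq": joint speeds; "tau": joint torques, N m; "ee_pos": TCP position; "orientation": TCP orientation; "contact_force": force on the tool from outside, world axes, zero at the start; "wrist_torque": the same for the moment, N m; "finger_gap": finger opening in mm.
Only numpy, scipy, OpenCV 4.12 (cv2) and the standard library are available. Lean on these libraries where they do the work, as an engineer would, in place of code of your own. Each camera call takes 0.05 s, during which the arm holds its last target.

## Working session

There is one attempt and no reset: what is moved stays moved. The work goes in short steps, Python scripts to look and compute and a tool call to move; the robot and the scene stay as the last step left them, time stands still between calls to the robot, and variables do not carry over. Pictures are saved under pics/ and viewed, and the job is handed in when it is done.

Besides the shell and the picture viewer there is one more tool, called after "Call:" as a command line: name --argument value ..., lists and objects as JSON in quotes. servo_tool: Moves the arm, as the interface text tells. Its arguments: {"type":"object","properties":{"series":{"type":"array"},"force":{"type":"number"}},"required":["series"]}

```bash
mkdir -p pics
cat > h.py <<'E'
import numpy as np, cv2
from scipy.spatial.transform import Rotation as R
from cell import arm,cams,order
def snap(n,f):
    s=arm.sense(); im=cams.capture(n); cv2.imwrite(f'pics/{f}.png',cv2.cvtColor(im,cv2.COLOR_RGB2BGR)); return im,s
def ray(n,uv,s=None):
    c=cams.get_calibration(n); K=np.array(c['mtx'],float)
    d=np.linalg.solve(K,np.array([uv[0],uv[1],1.])); xd=d[:2]; x=xd.copy()
    for _ in range(30): x=xd/(1+c['k1']*(x@x))
    v=np.array([x[0],x[1],1.])
    if n=='wrist':
        H=np.array(c['hand_eye'],float); Rt=R.from_rotvec(s['orientation']).as_matrix(); 
        return np.array(s['ee_pos'])+Rt@H[:3,3], Rt@H[:3,:3]@v
    Rm=R.from_rotvec(np.ravel(c['rvec'])).as_matrix(); t=np.ravel(c['tvec'])
    return -Rm.T@t, Rm.T@v
def at(n,uv,z,s=None):
    o,d=ray(n,uv,s); return o+d*(z-o[2])/d[2]
def proj(n,P,s=None):
    c=cams.get_calibration(n); K=np.array(c['mtx'],float); P=np.array(P,float)
    if n=='wrist':
        H=np.array(c['hand_eye'],float); Rt=R.from_rotvec(s['orientation']).as_matrix()
        p=H[:3,:3].T@(Rt.T@(P-np.array(s['ee_pos']))-H[:3,3])
    else: p=R.from_rotvec(np.ravel(c['rvec'])).as_matrix()@P+np.ravel(c['tvec'])
    x=p[:2]/p[2]; x=x*(1+c['k1']*(x@x)); return (K@[x[0],x[1],1])[:2]
E
python3 - <<'E'
from h import *
s=arm.sense(); print(s); print(R.from_rotvec(s['orientation']).as_matrix().round(3))
for n in ['scene','side','wrist']:
    im,_=snap(n,n+'0'); print(n,cams.get_calibration(n))
E
```

```text
{'clock': 0.0, 'joint_positions': array([ 2.88126063e-01,  3.59359372e-01,  1.10557045e-02, -3.52513103e-04,
       -1.22409633e+00, -2.88106831e-01]), 'dq': array([-0.00115255,  0.00017542,  0.00105444, -0.00077634,  0.00147702,
       -0.00040126]), 'tau': array([-8.00930356e-04, -5.82726967e+01,  2.93058443e+01,  6.99745238e+00,
        6.93249181e-03, -2.06530804e-04]), 'ee_pos': array([ 6.74530446e+02, -7.71539213e-03,  2.39638663e+02]), 'orientation': array([-1.20845495,  1.21055034,  1.21026164]), 'contact_force': array([-0.11759337, -0.27815328, -0.72320643]), 'wrist_torque': array([ 0.01599758, -0.04032954, -0.02870702]), 'finger_gap': 87.33837357698897}
[[-0.002 -1.     0.   ]
 [-0.     0.     1.   ]
 [-1.     0.002 -0.   ]]
scene {'mtx': array([[481.0918429 ,   0.        , 274.49896176],
       [  0.        , 481.0918429 , 211.75729257],
       [  0.        ,   0.        ,   1.        ]]), 'k1': -0.116907946033129, 'rvec': array([ 0.91850994,  2.57508726, -0.93949779]), 'tvec': array([ 335.87499318, -174.5762945 , 1583.20346407])}
side {'mtx': array([[482.21968603,   0.        , 279.49838122],
       [  0.        , 482.21968603, 206.93796187],
       [  0.        ,   0.        ,   1.        ]]), 'k1': -0.057249659985138056, 'rvec': array([ 2.1332851 , -0.35984363,  0.18267479]), 'tvec': array([-433.05870738,  124.06448934, 1336.19895308])}
wrist {'mtx': array([[304.17456995,   0.        , 277.86251319],
       [  0.        , 304.17456995, 209.14981692],
       [  0.        ,   0.        ,   1.        ]]), 'k1': -0.016855017025084403, 'hand_eye': array([[ 1.05876129e-03, -2.68992268e-01,  9.63141754e-01,
        -1.44866245e+02],
       [ 9.99999345e-01, -1.34419313e-04, -1.13681953e-03,
        -3.45392399e-01],
       [ 4.35260515e-04,  9.63142327e-01,  2.68991949e-01,
        -7.12476911e+01],
       [ 0.00000000e+00,  0.00000000e+00,  0.00000000e+00,
         1.00000000e+00]])}
```

View pics/scene0.png

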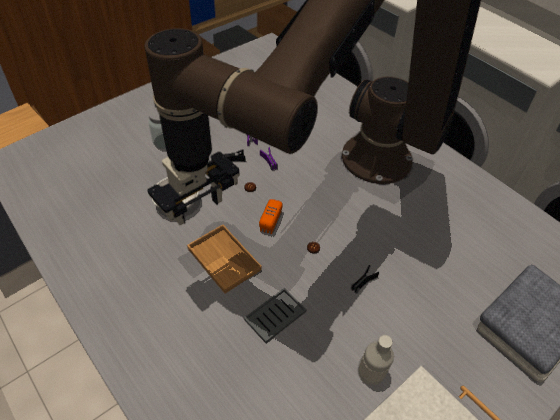

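View pics/side0.png

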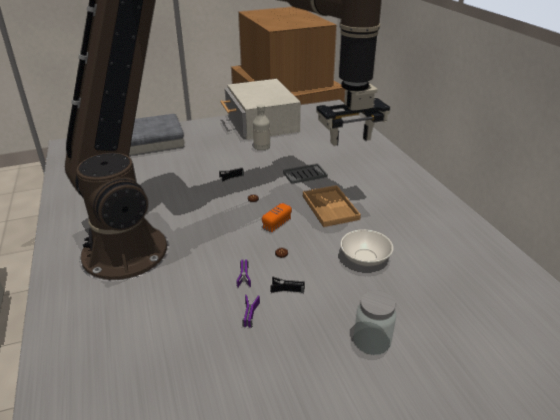

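View pics/wrist0.png

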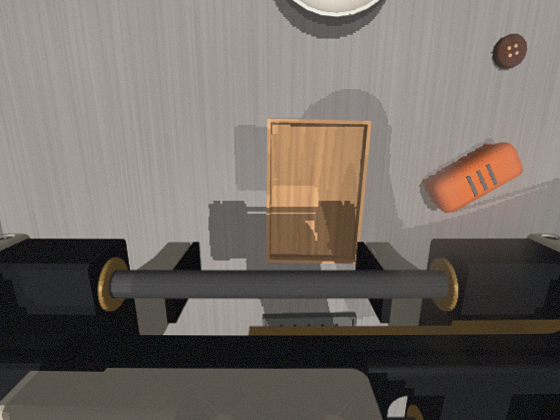

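The black clips are at about (288,285) and (232,174) in the side view. The purple look-alikes are at (244,272) and (251,310). Next I'll enlarge the crops.

Run:
```python
import cv2
im=cv2.imread('pics/side0.png')
a=cv2.resize(im[150:310,210:410],None,fx=4,fy=4,interpolation=cv2.INTER_CUBIC)[:600]
cv2.imwrite('pics/side0c.png',a[:, :800])
b=cv2.imread('pics/scene0.png')
cv2.imwrite('pics/scene0c.png',cv2.resize(b[140:340,180:390],None,fx=3,fy=3,interpolation=cv2.INTER_CUBIC))
```

```text
(no output)
```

View pics/side0c.png

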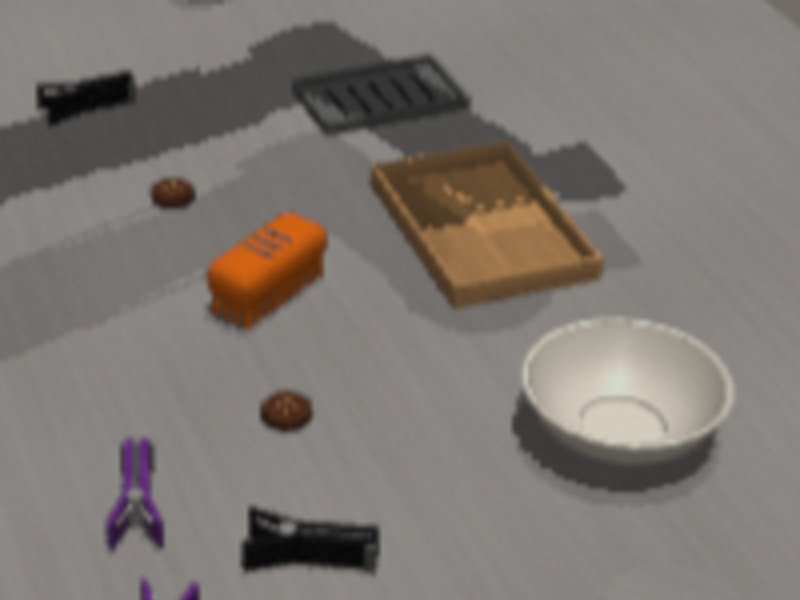

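View pics/scene0c.png

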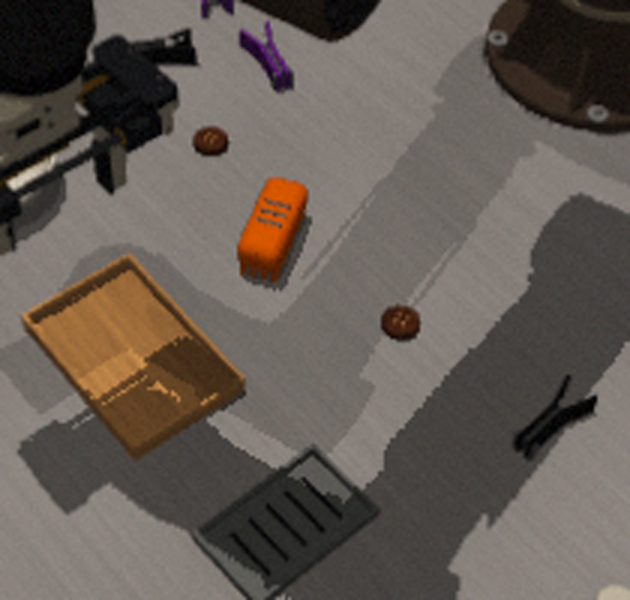

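Run:
```python
from h import *
def S(p,z): return at('side',(p[0]/4+210,p[1]/4+150),z).round(0)[:2]
def C(p,z): return at('scene',(p[0]/3+180,p[1]/3+140),z).round(0)[:2]
def W(p,z): return at('wrist',p,z,s).round(0)[:2]
s=arm.sense()
print('tray S',[S(p,20) for p in [(373,172),(510,145),(600,260),(455,293)]])
print('tray W',[W(p,20) for p in [(267,119),(370,121),(268,263),(356,263)]])
print('tray C',[C(p,20) for p in [(125,255),(24,318),(137,445),(244,380)]])
print('dish S',[S(p,12) for p in [(294,84),(433,57),(469,98),(330,128)]])
print('dish C',[C(p,12) for p in [(313,446),(380,510),(265,600),(197,528)]])
print('btn S',S((173,190),8),S((286,408),8)); print('btn C',C((400,322),8),C((210,140),8)); print('W',W((510,50),10))
print('bowl S rim',[S(p,45) for p in [(522,378),(732,385),(628,320),(620,450)]],'floor',S((623,420),5))
print('brush S top',[S(p,46) for p in [(212,270),(295,215),(325,235),(243,290)]])
print('brush W top',[W(p,42) for p in [(427,187),(513,145),(521,168),(446,212)]])
print('brush C',[C(p,42) for p in [(275,180),(305,188),(270,260),(240,250)]])
print('clip far S',[S(p,24) for p in [(38,88),(50,105),(132,75)]],'C',[C(p,24) for p in [(568,378),(594,402),(520,445)]])
print('clip near S',[S(p,24) for p in [(250,510),(245,540),(378,528)]])
```

```text
tray S [array([569.,  89.]), array([690.,  91.]), array([684., -83.]), array([565., -86.])]
tray W [array([688., -77.]), array([569., -75.]), array([688., 104.]), array([573., 104.])]
tray C [array([568., -77.]), array([683., -74.]), array([682., 100.]), array([569., 105.])]
dish S [array([562., 260.]), array([695., 264.]), array([696., 186.]), array([565., 178.])]
dish C [array([562., 191.]), array([559., 274.]), array([685., 277.]), array([688., 191.])]
btn S [415. 136.] [ 410. -157.]
btn C [411. 139.] [ 407. -154.]
W [ 413. -153.]
bowl S rim [array([ 554., -223.]), array([ 682., -276.]), array([ 651., -188.]), array([ 581., -311.])] floor [ 623. -242.]
brush S top [array([396., -35.]), array([476.,  13.]), array([488., -19.]), array([409., -66.])]
brush W top [array([503.,  -2.]), array([413., -50.]), array([398., -24.]), array([477.,  28.])]
brush C [array([409., -46.]), array([393., -20.]), array([476.,  27.]), array([490.,   1.])]
clip far S [array([345., 307.]), array([348., 275.]), array([427., 302.])] C [array([346., 287.]), array([346., 319.]), array([429., 309.])]
clip near S [array([ 349., -264.]), array([ 338., -289.]), array([ 419., -306.])]
```

Call:
servo_tool --series '[[[0,0,0],0.14,8.7],[[0,0,0],0.14,8.7],[[0,0,0],0.14,8.7],[[0,0,0],0.14,8.7],[[0,0,0],0.14,8.7],[[0,0,0],0.14,8.7],[[0,0,0],0.14,8.7],[[0,0,0],0.14,8.7]]'

```text
clock: 0.95
ee_pos: [674.8, -0.0, 240.1]
orientation: [-0.349, 1.543, 0.349]
contact_force: [0.3, 0.4, 0.2]
finger_gap: 87.0
```

Call:
servo_tool --series '[[[0,0,0],0.14,8.7],[[0,0,0],0.14,8.7],[[0,0,0],0.14,8.7],[[0,0,0],0.03,8.7],[[0,0,0],0,8.7]]'

```text
clock: 1.45
ee_pos: [674.9, -0.0, 240.3]
orientation: [-0.003, 1.571, 0.002]
contact_force: [0.3, 0.5, 0.3]
finger_gap: 87.1
```

Run:
```python
from h import *
s=arm.sense(); print(s['clock'],s['ee_pos'],s['joint_positions'].round(2)); print(R.from_rotvec(s['orientation']).as_matrix().round(3))
print('bottle base~',at('scene',(376,378),0),at('side',(262,147),0)); print('jar',at('side',(375,338),0), at('side',(377,298),120),)
```

```text
1.45 [ 6.74881247e+02 -1.50347095e-02  2.40296629e+02] [ 0.29  0.36  0.01 -0.   -1.22 -1.86]
[[-0.    -0.003  1.   ]
 [-0.     1.     0.003]
 [-1.    -0.    -0.   ]]
bottle base~ [548.87370683 507.66591675   0.        ] [552.85074935 486.36328146   0.        ]
jar [ 510.44524239 -506.00341488    0.        ] [ 504.18880583 -499.76786455  120.        ]
```

Call:
servo_tool --series '[[[0,-3.5,-3.5],0,8.7],[[0,-3.5,-3.5],0,8.7],[[0,-3.5,-3.5],0,8.7],[[0,-3.5,-3.5],0,8.7],[[0,-3.5,-3.5],0,8.7],[[0,-3.5,-3.5],0,8.7],[[0,-3.5,-3.5],0,8.7],[[0,-3.5,-3.5],0,8.7]]'

```text
clock: 2.25
ee_pos: [393.6, -281.2, 240.9]
orientation: [-0.004, 1.57, 0.004]
contact_force: [0.3, -1.0, 0.6]
finger_gap: 87.1
```

Call:
servo_tool --series '[[[0,-0.5,0],0,8.7],[[0,0,0],0,8.7],[[0,0,0],0,8.7]]'

```text
clock: 2.55
ee_pos: [395.6, -285.1, 240.6]
orientation: [-0.002, 1.57, 0.002]
contact_force: [0.6, -0.5, -0.4]
finger_gap: 87.1
```

Run:
```python
from h import *
im,s=snap('wrist','w1'); print(s['clock'],s['ee_pos'],s['joint_positions'].round(2))
```

```text
2.55 [ 395.64531356 -285.08557288  240.6277438 ] [-0.22  0.05 -0.39 -0.   -1.14 -1.35]
```

View pics/w1.png

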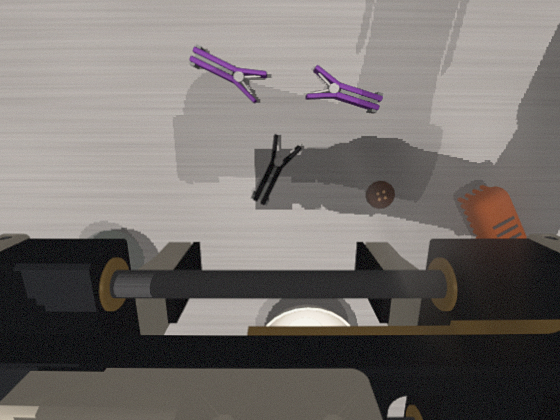

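Run:
```python
import cv2
im=cv2.imread('pics/w1.png')
cv2.imwrite('pics/w1c.png',cv2.resize(im[120:220,230:330],None,fx=6,fy=6,interpolation=cv2.INTER_CUBIC))
```

```text
(no output)
```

View pics/w1c.png

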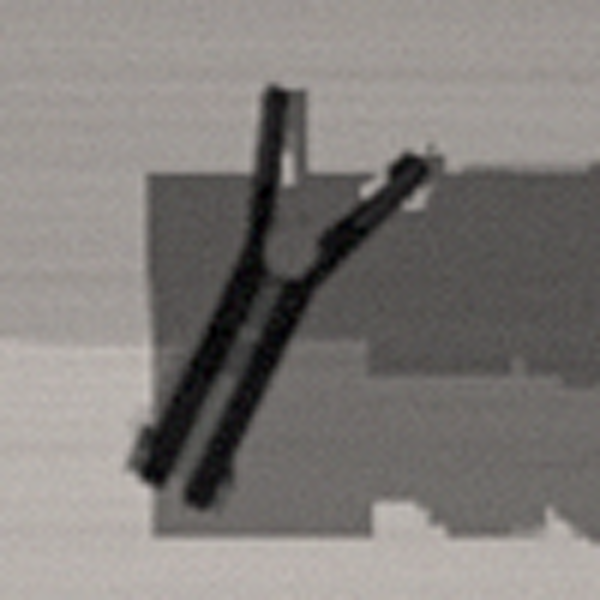

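```bash
cat > clip.py <<'E'
from h import *
def clip(s,off,f,jaw,mid,lev,z=24):
    P=[at('wrist',(p[0]/f+off[0],p[1]/f+off[1]),z,s)[:2] for p in (jaw,mid,lev)]
    j,m,l=P; d=j-l; print('len',np.linalg.norm(d)); c=(j+l)/2; yaw=np.arctan2(d[1],d[0])
    print('pts',np.round(P,1),'centre',c.round(1),'yaw',yaw, 'yaw jaw-mid',np.arctan2(*(j-m)[::-1]))
    return c,yaw
E
python3 - <<'E'
from clip import *
s=arm.sense()
clip(s,(230,120),6,(178,494),(283,262),(345,126))
print('button',at('wrist',(380,194.5),10,s),'bowlrim',at('wrist',(308,309),45,s))
print('brush corner',at('wrist',(475,190),42,s))
E
```

```text
len 80.8015572826188
pts [[ 416.4 -305.8]
 [ 369.1 -284.4]
 [ 342.8 -272.4]] centre [ 379.6 -289.1] yaw -0.4253969928365782 yaw jaw-mid -0.4245042968185671
button [ 409.4231411  -154.02848817   10.        ] bowlrim [ 552.01814578 -244.55162471   45.        ]
brush corner [396.48980838 -54.65411018  42.        ]
```

Call:
servo_tool --series '[[[1,-0.4,-1.5],0,5],[[3,0,0],0.14,5],[[4,0,0],0.14,5],[[4,0,0],0.145,5],[[4,0,0],0,5],[[0,0,0],0,5],[[0,0,0],0,5]]'

```text
clock: 3.3
ee_pos: [380.9, -288.8, 80.8]
orientation: [0.33, 1.547, -0.331]
contact_force: [0.8, -0.2, 1.0]
finger_gap: 50.8
```

Run:
```python
from h import *
im,s=snap('wrist','w2'); print(s['clock'],s['ee_pos'],s['joint_positions'].round(2),R.from_rotvec(s['orientation']).as_matrix().round(3))
cv2.imwrite('pics/w2c.png',cv2.cvtColor(cv2.resize(im[20:320,130:430],None,fx=2,fy=2),cv2.COLOR_RGB2BGR))
```

```text
3.3 [ 380.87225135 -288.79144482   80.79858265] [-0.24  0.21 -0.62  0.   -0.74 -1.76] [[-0.002  0.409  0.913]
 [ 0.     0.913 -0.409]
 [-1.    -0.001 -0.002]]
```

View pics/w2c.png

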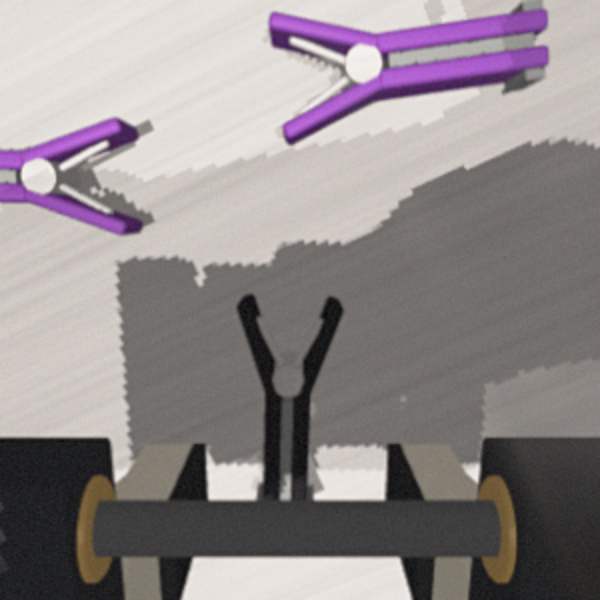

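Run:
```python
from clip import *
s=arm.sense(); Rm=R.from_rotvec(s['orientation']).as_matrix()
for p in [(290,305),(288,350),(287,420),(285,480)]:
    P=at('wrist',(p[0]/2+130,p[1]/2+20),24,s); print(P.round(1),(Rm.T@(P-s['ee_pos'])).round(1))
```

```text
[ 343.9 -273.    24. ] [ 57.8  -0.7 -41.2]
[ 357.7 -280.    24. ] [ 57.9  -1.4 -25.7]
[ 380.6 -290.8   24. ] [57.9 -1.9 -0.4]
[ 401.3 -301.    24. ] [57.9 -2.7 22.7]
```

Call:
servo_tool --force 15 --series '[[[2,-0.2,0],0.03,5],[[2,0,0],0,5],[[1.5,0,0],0,5],[[0.8,0,0],0,5],[[0,0,0],0,5],[[0,0,0],0,3]]'

```text
clock: 3.95
ee_pos: [380.5, -291.3, 18.8]
orientation: [0.355, 1.539, -0.356]
contact_force: [0.6, 0.2, -0.8]
finger_gap: 45.9
```

Call:
servo_tool --series '[[[0,0,0],0,1],[[0,0,0],0,1],[[0,0,0],0,1],[[0,0,0],0,1],[[0,0,0],0,1]]'

```text
clock: 4.45
ee_pos: [379.5, -291.1, 17.8]
orientation: [0.356, 1.541, -0.356]
contact_force: [0.7, 0.8, 4.6]
finger_gap: 16.0
```

Call:
servo_tool --series '[[[-1,0,0],0,1],[[-4,0,0],0,1],[[-4,0,0],-0.14,1],[[-3,0,0],-0.14,1],[[0,0,0],-0.14,1],[[0,0,0],-0.035,1],[[0,3,3],0,1],[[0,3,3],0,1]]'

```text
clock: 5.25
ee_pos: [439.4, -230.9, 138.6]
orientation: [0.001, 1.57, -0.001]
contact_force: [0.7, -0.5, -0.6]
finger_gap: 16.1
```

Call:
servo_tool --series '[[[0,3,3],0,1],[[0,3,3],0,1],[[0,3,3],0,1],[[0,3,3],0,1],[[0,2,2],0,1],[[0,0,0],0,1],[[0,0,0],0,1]]'

```text
clock: 5.95
ee_pos: [579.1, -90.3, 137.6]
orientation: [-0.001, 1.572, 0.001]
contact_force: [-0.6, 0.1, -1.1]
finger_gap: 15.8
```

Run:
```python
from h import *
im,s=snap('wrist','w3'); print(s['clock'],s['ee_pos'],s['finger_gap'],R.from_rotvec(s['orientation']).as_matrix().round(3))
```

```text
5.95 [579.10740116 -90.34767694 137.59808825] 15.801823762404378 [[-0.001 -0.002  1.   ]
 [-0.     1.     0.002]
 [-1.    -0.    -0.001]]
```

View pics/w3.png

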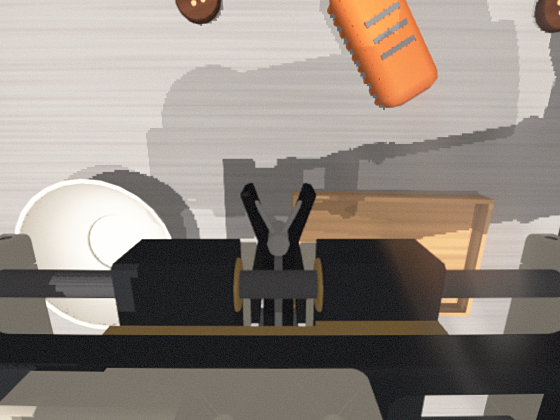

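Run:
```python
from h import *
im,s=snap('wrist','w3b')
cv2.imwrite('pics/w3c.png',cv2.cvtColor(cv2.resize(im[170:330,280:510],None,fx=3.4,fy=3.4,interpolation=2),cv2.COLOR_RGB2BGR))
```

```text
(no output)
```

View pics/w3c.png

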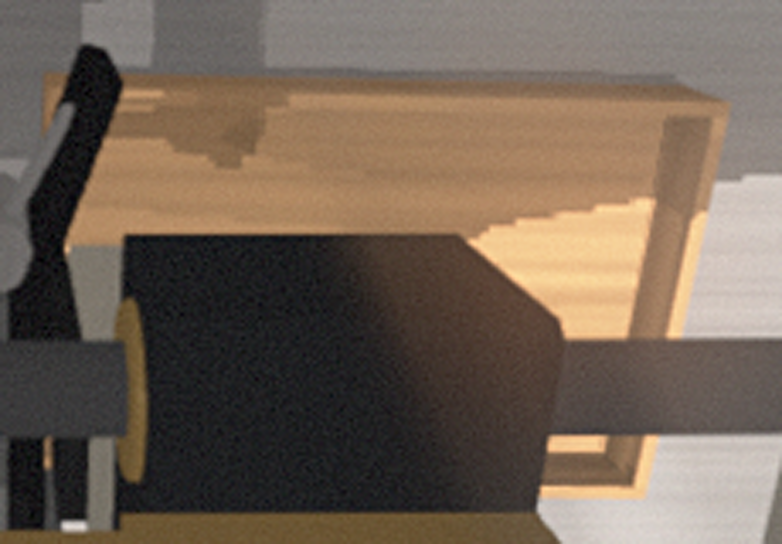

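Run:
```python
from h import *
s=arm.sense()
q=lambda p,z:at('wrist',(p[0]/3.4+280,p[1]/3.4+170),z,s).round(1)
print(q((729,102),20),q((645,498),20),q((680,80),0),q((45,75),0))
for n,f in (('side','s'),):
  for c in [(629,13)]:
    for dx,dy in [(-60,-90),(60,-90),(60,90),(-60,90)]: print(proj('side',(c[0]+dx,c[1]+dy,20)),proj('scene',(c[0]+dx,c[1]+dy,20)))
w=lambda p,z:at('wrist',p,z,s).round(1)
print('bowl rim',w((18,240),45),w((78,180),45),w((100,326),45),'floor',w((122,243),5))
```

```text
[571.5 104.1  20. ] [692.  102.6  20. ] [570.1 103.7   0. ] [568.7 -75.5   0. ]
[323.75210232 221.26777812] [221.33234722 225.11008157]
[360.47579389 213.53700642] [185.75680226 246.43349131]
[335.60666788 184.48096874] [224.21927648 290.69428711]
[301.66698363 190.89056118] [260.86821814 266.23624465]
bowl rim [ 600.  -309.8   45. ] [ 548.9 -249.1   45. ] [ 684.1 -253.2   45. ] floor [ 618.6 -243.2    5. ]
```

Call:
servo_tool --series '[[[0,3.1,2.5],0,1],[[0,3.1,2.6],0,1],[[3,0,0],0,1],[[3,0,0],0,1],[[3,0,0],0,1],[[0,0,0],0,1],[[0,0,0],0,1]]'

```text
clock: 6.75
ee_pos: [629.9, -29.7, 48.1]
orientation: [-0.001, 1.572, -0.0]
contact_force: [-0.2, -0.3, -0.1]
finger_gap: 15.4
```

Run:
```python
from h import *
im,s=snap('side','s4'); print(s['ee_pos'],s['contact_force'],s['finger_gap'])
cv2.imwrite('pics/s4c.png',cv2.cvtColor(cv2.resize(im[130:280,260:440],None,fx=4,fy=4,interpolation=2),cv2.COLOR_RGB2BGR))
```

```text
[629.92982848 -29.72923914  48.14594766] [-0.15312157 -0.25434787 -0.07637509] 15.446219770244067
```

View pics/s4c.png

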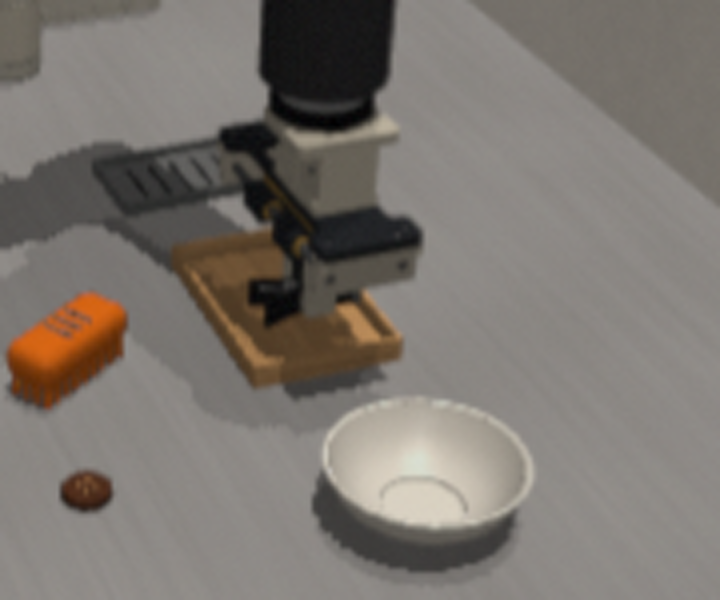

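Looks right: the clip hangs over the tray, inside its walls. Lowering it the last 26 mm.

Call:
servo_tool --series '[[[1.2,0,0],0,1],[[0.8,0,0],0,1],[[0.4,0,0],0,1],[[0.1,0,0],0,1],[[0,0,0],0,1],[[0,0,0],0,1]]'

```text
clock: 7.4
ee_pos: [630.4, -28.8, 22.8]
orientation: [-0.001, 1.57, 0.001]
contact_force: [1.2, 0.1, -0.9]
finger_gap: 15.6
```

Call:
servo_tool --series '[[[0.1,0,0],0,1],[[0,0,0],0,1],[[0,0,0],0,3.5],[[0,0,0],0,3.5],[[0,0,0],0,3.5],[[-2,0,0],0,3.5],[[-4,0,0],0,3.5],[[-4,0,0],0,3.5]]'

```text
clock: 8.2
ee_pos: [629.5, -29.1, 121.9]
orientation: [-0.001, 1.573, 0.0]
contact_force: [1.1, 0.1, 0.3]
finger_gap: 35.2
```

Call:
servo_tool --series '[[[-4,4,0],0,6],[[-3,4,0],0,6],[[-3,4,0],0,6],[[0,4,-2.5],0,6],[[0,4,-2.5],0,6],[[0,4,-2.5],0,6],[[0,4,-2.5],0,6],[[0,4,-2.5],0,6]]'

```text
clock: 9.0
ee_pos: [503.6, 287.7, 217.1]
orientation: [-0.0, 1.571, 0.001]
contact_force: [0.3, 0.2, -0.5]
finger_gap: 59.9
```

Call:
servo_tool --series '[[[0,1.5,-4],0,6],[[0,0,-4],0,6],[[0,0,-4],0,6],[[0,0,0],0,6],[[0,0,0],0,6]]'

```text
clock: 9.5
ee_pos: [384.3, 301.6, 217.6]
orientation: [-0.001, 1.57, 0.003]
contact_force: [0.5, -0.4, -0.7]
finger_gap: 60.0
```

Run:
```python
from h import *
im,s=snap('wrist','w5'); print(s['clock'],s['ee_pos'],R.from_rotvec(s['orientation']).as_matrix().round(3))
i2,_=snap('scene','sc5'); cv2.imwrite('pics/sc5c.png',cv2.cvtColor(cv2.resize(i2[200:350,160:360],None,fx=4,fy=4,interpolation=2),cv2.COLOR_RGB2BGR))
```

```text
9.5 [384.30568935 301.64821289 217.59707011] [[ 0.001 -0.003  1.   ]
 [ 0.001  1.     0.003]
 [-1.     0.001  0.001]]
```

View pics/w5.png

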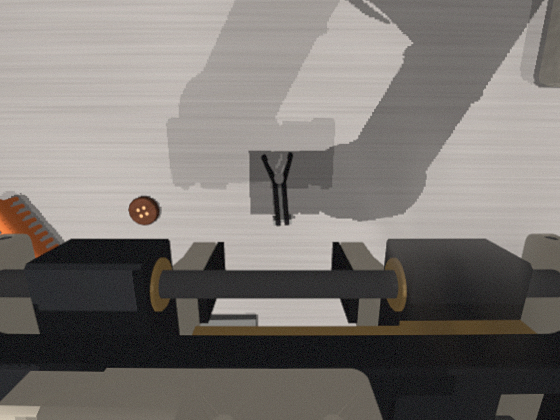

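View pics/sc5c.png

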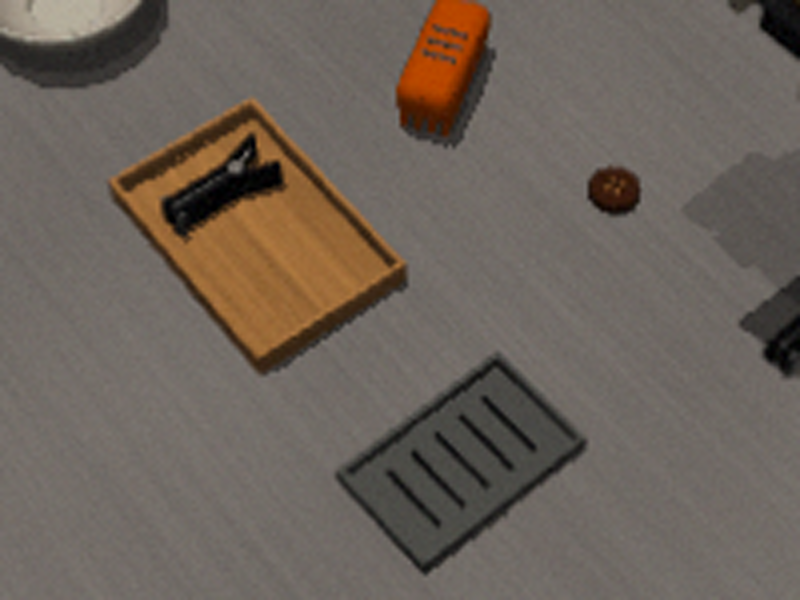

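Clip one lies flat in the tray. The second clip appears at about (280,188) in the wrist view. I'll zoom in on it.

Run:
```python
import cv2
im=cv2.imread('pics/w5.png')
cv2.imwrite('pics/w5c.png',cv2.resize(im[140:240,230:330],None,fx=6,fy=6,interpolation=cv2.INTER_CUBIC))
```

```text
(no output)
```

View pics/w5c.png

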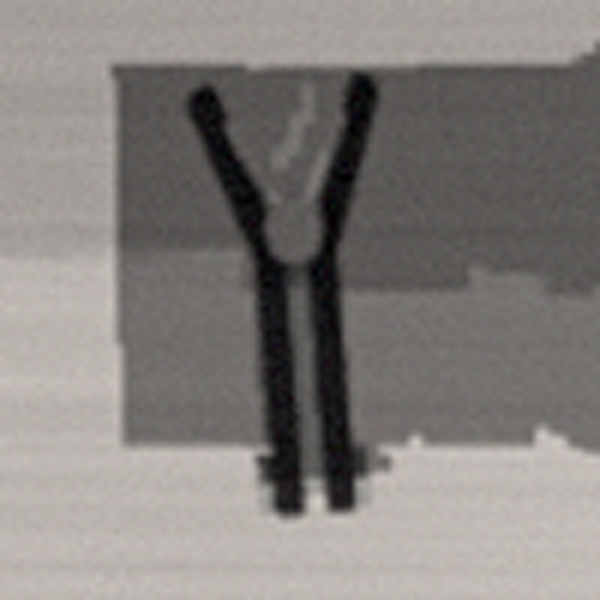

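Run:
```python
from clip import *
s=arm.sense()
clip(s,(230,140),6,(316,512),(297,262),(283,90))
print('button',at('wrist',(144,210),10,s))
```

```text
len 81.77029264752638
pts [[427.7 308.5]
 [378.2 304.7]
 [346.2 302. ]] centre [387.  305.3] yaw 0.07871226952536421 yaw jaw-mid 0.07665609918914794
button [413.04121433 141.45618373  10.        ]
```

Call:
servo_tool --series '[[[4,0.3,0.3],-0.08,5],[[4,0,0],0,5],[[4,0,0],0,5],[[4,0,0],0,5],[[2,0,0],0,5],[[1.4,0,0],0,5],[[0.6,0,0],0,5],[[0,0,0],0,5]]'

```text
clock: 10.4
ee_pos: [388.4, 303.7, 15.9]
orientation: [-0.064, 1.571, 0.061]
contact_force: [-0.9, 0.1, 0.8]
finger_gap: 50.1
```

Call:
servo_tool --series '[[[0,0,0],0,3],[[0,0,0],0,1],[[0,0,0],0,1],[[0,0,0],0,1],[[0,0,0],0,1],[[0,0,0],0,1]]'

```text
clock: 11.0
ee_pos: [388.0, 304.5, 17.3]
orientation: [-0.063, 1.569, 0.064]
contact_force: [-1.2, -0.8, 4.5]
finger_gap: 15.9
```

Call:
servo_tool --series '[[[-1,0,0],0,1],[[-4,0,0],0.08,1],[[-4,0,0],0,1],[[0,-3,3],0,1],[[0,-3,3],0,1],[[0,-3,3],0,1],[[0,-3,3],0,1],[[0,-3,3],0,1]]'

```text
clock: 11.8
ee_pos: [539.1, 153.1, 107.8]
orientation: [-0.001, 1.57, 0.001]
contact_force: [0.2, 1.0, -0.1]
finger_gap: 16.0
```

Call:
servo_tool --series '[[[0,-3,3],0,1],[[0,-3,3],0,1],[[0,-3,3],0,1],[[0,0,0],0,1],[[0,0,0],0,1],[[0,0,0],0,1]]'

```text
clock: 12.4
ee_pos: [627.5, 64.7, 107.1]
orientation: [-0.001, 1.571, 0.001]
contact_force: [0.5, -0.1, -0.9]
finger_gap: 16.0
```

Run:
```python
from h import *
s=arm.sense(); print(s['ee_pos'],s['finger_gap'],s['orientation'])
```

```text
[627.47490648  64.68456543 107.09186685] 16.040843105769905 [-6.38430587e-04  1.57125235e+00  6.54497199e-04]
```

Call:
servo_tool --series '[[[0,-0.8,0.2],0,1],[[3,0,0],0,1],[[3,0,0],0,1],[[1.5,0,0],0,1],[[0.8,0,0],0,1],[[0.2,0,0],0,1],[[0,0,0],0,1],[[0,0,0],0,1]]'

```text
clock: 13.2
ee_pos: [630.8, 56.9, 23.1]
orientation: [-0.001, 1.569, 0.001]
contact_force: [0.1, -0.4, -0.9]
finger_gap: 15.9
```

Call:
servo_tool --series '[[[0.1,0,0],0,1],[[0,0,0],0,1],[[0,0,0],0,3.5],[[0,0,0],0,3.5],[[0,0,0],0,3.5],[[-2,0,0],0,3.5],[[-4,0,0],0,3.5],[[-4,0,0],0,3.5]]'

```text
clock: 14.0
ee_pos: [629.5, 56.2, 121.3]
orientation: [-0.001, 1.573, -0.0]
contact_force: [0.9, 0.2, 0.7]
finger_gap: 34.8
```

Call:
servo_tool --series '[[[-4,0,0],0,8],[[-4,-1,-2],0,8],[[-2,-1,-4],0,8],[[0,-2,-4],0,8],[[0,-2,-4],0,8],[[0,-1,-4],0,8],[[0,0,0],0,8],[[0,0,0],0,8]]'

```text
clock: 14.8
ee_pos: [449.8, -13.9, 221.8]
orientation: [-0.0, 1.569, 0.001]
contact_force: [-0.2, 0.4, 0.6]
finger_gap: 79.6
```

Run:
```python
from h import *
im,s=snap('wrist','w6'); print(s['clock'],s['ee_pos'],R.from_rotvec(s['orientation']).as_matrix().round(3))
i2,_=snap('scene','sc6'); cv2.imwrite('pics/sc6c.png',cv2.cvtColor(cv2.resize(i2[200:350,160:360],None,fx=4,fy=4,interpolation=2),cv2.COLOR_RGB2BGR))
```

```text
14.8 [449.79143655 -13.85474281 221.81590454] [[ 0.002 -0.001  1.   ]
 [ 0.001  1.     0.001]
 [-1.     0.001  0.002]]
```

View pics/w6.png

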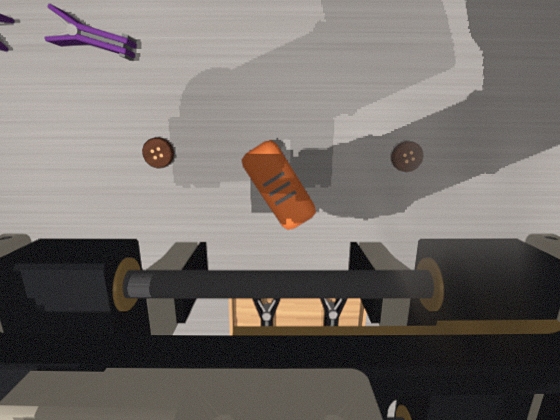

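View pics/sc6c.png

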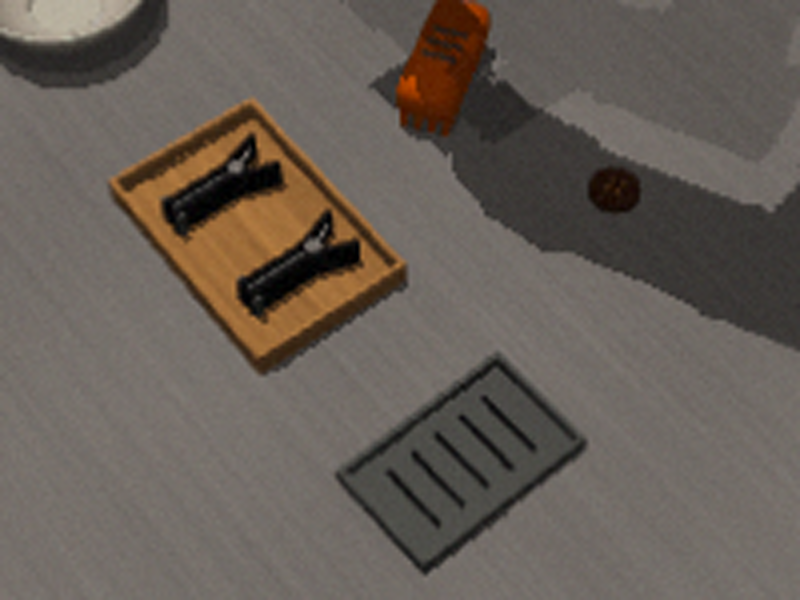

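Both clips lie flat and side by side in the tray. The brush is at about (279,186) in the wrist view, so I'll enlarge it.

Run:
```python
import cv2
im=cv2.imread('pics/w6.png')
cv2.imwrite('pics/w6c.png',cv2.resize(im[130:240,225:335],None,fx=5,fy=5,interpolation=cv2.INTER_CUBIC))
```

```text
(no output)
```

View pics/w6c.png

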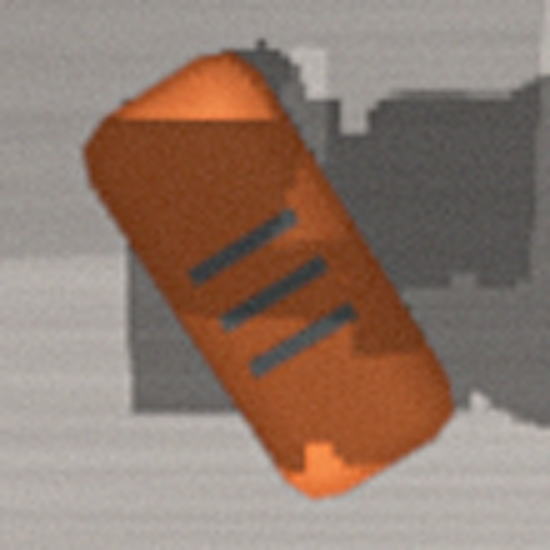

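Run:
```python
from h import *
s=arm.sense()
q=lambda p,z:at('wrist',(p[0]/5+225,p[1]/5+130),z,s)[:2]
print('groove',q((274,294),46))
E4=[q(p,36) for p in [(95,170),(285,465),(275,95),(445,375)]]; print(np.round(E4,1))
for a,b in ((0,1),(2,3)): d=E4[b]-E4[a]; print(np.arctan2(d[1],d[0]))
z=36; print('ends', q((165,90),z),q((385,470),z), (q((165,90),z)+q((385,470),z))/2)
c=np.mean([q((85,145),36),q((235,52),36),q((452,405),36),q((320,497),36)],0);print(c)
```

```text
groove [445.98238904 -10.1049465 ]
[[420.7 -48.8]
 [487.9  -7.4]
 [404.7  -9.9]
 [466.6  28.4]]
0.55254125207413
0.5545732952331257
ends [403.66767213 -33.40009055] [489.08234556  15.44217698] [446.37500885  -8.97895679]
[445.0749938   -9.59197724]
```

Call:
servo_tool --force 20 --series '[[[2,0.4,-0.4],-0.14,8],[[3,0,0],-0.14,8],[[3,0,0],-0.14,8],[[3,0,0],-0.13,8],[[0,0,0],0,8],[[0,0,0],0,8]]'

```text
clock: 15.5
ee_pos: [446.7, -9.6, 110.9]
orientation: [-0.43, 1.53, 0.428]
contact_force: [0.2, 0.0, 0.3]
finger_gap: 80.4
```

Run:
```python
from h import *
im,s=snap('wrist','w7'); print(s['clock'],s['ee_pos'],R.from_rotvec(s['orientation']).as_matrix().round(3))
```

```text
15.5 [446.74609088  -9.58461003 110.88552478] [[-0.002 -0.52   0.854]
 [-0.001  0.854  0.52 ]
 [-1.    -0.    -0.002]]
```

View pics/w7.png

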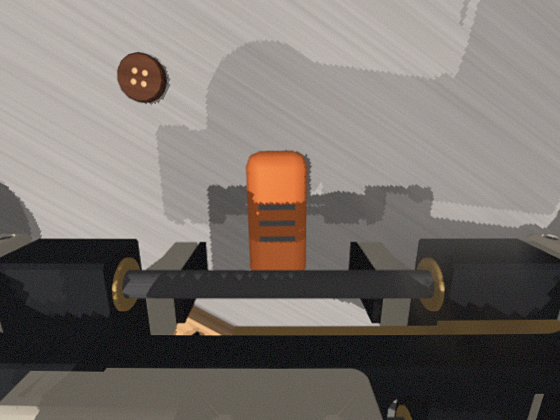

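Call:
servo_tool --series '[[[3,0,0],0,8],[[3,0,0],0,8],[[1.5,0,0],0,8],[[0.7,0,0],0,8],[[0,0,0],0,8],[[0,0,0],0,6],[[0,0,0],0,4],[[0,0,0],0,3.8]]'

```text
clock: 16.35
ee_pos: [446.8, -9.4, 29.8]
orientation: [-0.431, 1.526, 0.431]
contact_force: [0.8, 0.2, 0.3]
finger_gap: 62.0
```

Call:
servo_tool --series '[[[0,0,0],0,3.8],[[0,0,0],0,3.8],[[0,0,0],0,3.8]]'

```text
clock: 16.65
ee_pos: [446.3, -9.6, 29.2]
orientation: [-0.432, 1.527, 0.432]
contact_force: [-0.6, 0.3, 5.4]
finger_gap: 44.0
```

Call:
servo_tool --series '[[[-1,0,0],0,3.8],[[-4,0,0],0,3.8],[[-4,0,0],0.14,3.8],[[-3,0,0],0.14,3.8],[[0,0,0],0.14,3.8],[[0,0,0],0.13,3.8],[[0,4,2],0,3.8],[[0,4,2],0,3.8]]'

```text
clock: 17.45
ee_pos: [486.1, 70.7, 150.0]
orientation: [0.002, 1.57, -0.001]
contact_force: [0.4, 0.1, -1.0]
finger_gap: 43.8
```

Call:
servo_tool --series '[[[0,4,2],0,3.8],[[0,4,2],0,3.8],[[0,4,2],0,3.8],[[0,4,2],0,3.8],[[0,0,0],0,3.8],[[0,0,0],0,3.8]]'

```text
clock: 18.05
ee_pos: [565.6, 231.1, 148.4]
orientation: [-0.002, 1.572, 0.001]
contact_force: [-0.6, 0.5, -1.1]
finger_gap: 43.7
```

Run:
```python
from h import *
im,s=snap('wrist','w8'); print(s['clock'],s['ee_pos'],s['finger_gap'],R.from_rotvec(s['orientation']).as_matrix().round(3))
```

```text
18.05 [565.60794902 231.07332707 148.433503  ] 43.72778456144063 [[-0.001 -0.002  1.   ]
 [-0.001  1.     0.002]
 [-1.    -0.001 -0.001]]
```

View pics/w8.png

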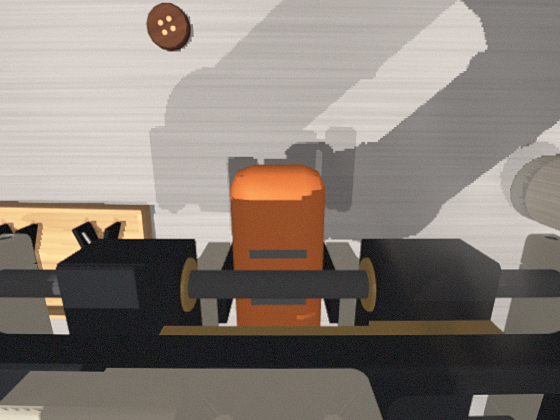

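Run:
```python
from h import *
q=lambda p,z:at('scene',(p[0]/4+160,p[1]/4+200),z)[:2]
D=[q(p,12) for p in [(499,355),(585,442),(425,571),(338,473)]]; print(np.round(D,1),np.mean(D,0))
T=[q(p,20) for p in [(252,100),(406,266),(262,361),(111,183)]]; print(np.round(T,1),np.mean(T,0))
s0={'ee_pos':np.array([674.9,0,240.3]),'orientation':[-1.2092,1.2092,1.2092]}
print('w0 dish near edge',at('wrist',(263,316),12,s0),at('wrist',(355,316),12,s0))
print(at('side',(210+612/4*0+0,150),0)[:2])
# clips in tray as reference: TCP placed (630,-28.5),(630,56.5)
print('clip jaw/lever scene', [q(p,28) for p in [(172,215),(262,160)]], [q(p,28) for p in [(250,290),(338,236)]])
i=cv2.imread('pics/w8.png'); i=cv2.imread('pics/side0.png')
cv2.imwrite('pics/s0d.png',cv2.resize(i[155:225,275:365],None,fx=8,fy=8,interpolation=2))
i=cv2.imread('pics/wrist0.png')
cv2.imwrite('pics/w0d.png',cv2.resize(i[250:340,240:380],None,fx=5,fy=5,interpolation=2))
```

```text
[[561.3 192.4]
 [560.6 274.9]
 [693.5 279.4]
 [694.  194.5]] [627.3886021 235.2637126]
[[565.1 -74.4]
 [568.2 104.7]
 [685.7 104. ]
 [683.4 -75.5]] [625.5992365   14.70152281]
w0 dish near edge [694.77825618 189.47771175  12.        ] [564.37250299 189.81020231  12.        ]
[357.17557938 530.0503838 ]
clip jaw/lever scene [array([668.46831736, -21.77508532]), array([594.0315503 , -21.42478772])] [array([662.61250834,  59.80427627]), array([591.84303395,  61.74110779])]
```

View pics/s0d.png

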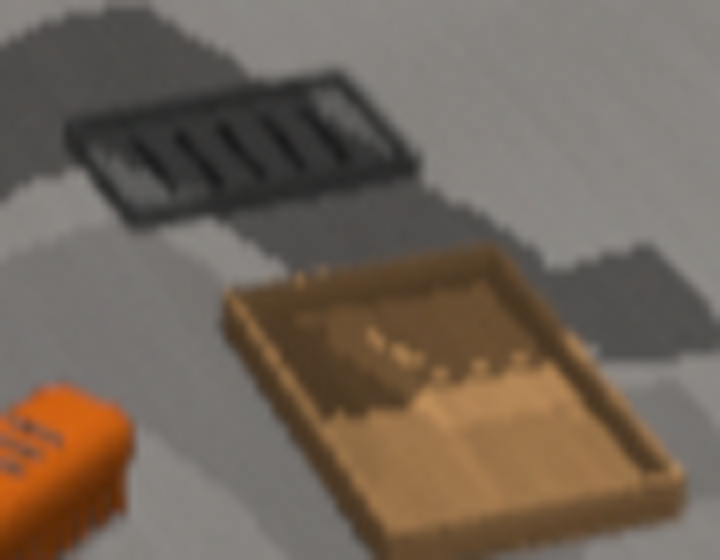

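View pics/w0d.png

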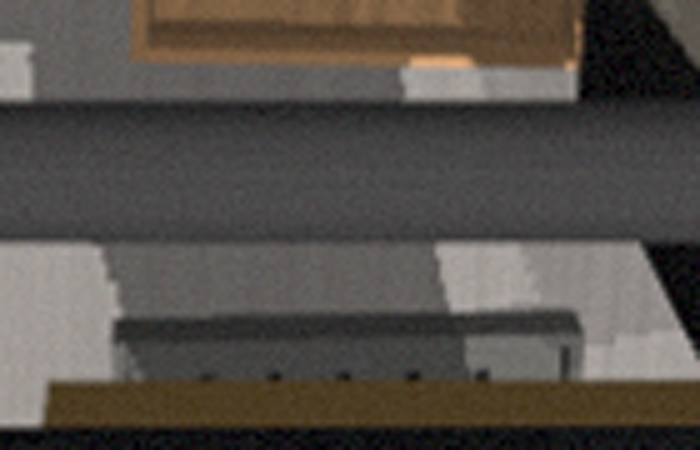

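Call:
servo_tool --series '[[[0,0.2,3.2],0,3.8],[[0,0,3.2],0,3.8],[[3,0,0],0,3.8],[[3,0,0],0,3.8],[[2,0,0],0,3.8],[[1,0,0],0,3.8],[[0,0,0],0,3.8],[[0,0,0],0,3.8]]'

```text
clock: 18.9
ee_pos: [630.4, 232.3, 60.2]
orientation: [-0.0, 1.57, 0.001]
contact_force: [0.1, 0.2, 0.0]
finger_gap: 43.3
```

Run:
```python
from h import *
im,s=snap('side','s9'); print(s['ee_pos'],s['contact_force'],s['finger_gap'])
im2,s=snap('scene','sc9')
a=cv2.resize(im[110:230,250:380],None,fx=3,fy=3,interpolation=2);b=cv2.resize(im2[230:350,200:330],None,fx=3,fy=3,interpolation=2)
cv2.imwrite('pics/c9.png',cv2.cvtColor(np.hstack([a,b]),cv2.COLOR_RGB2BGR))
```

```text
[630.42505343 232.34318403  60.18028684] [0.12857688 0.19204429 0.01876617] 43.342645045463144
```

View pics/c9.png

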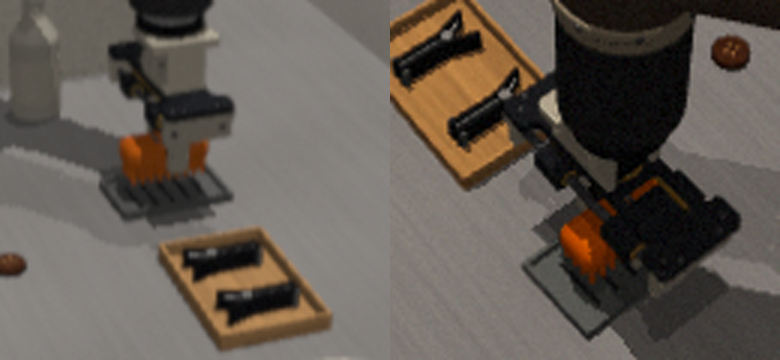

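Call:
servo_tool --series '[[[1.2,0,0],0,3.8],[[0.8,0,0],0,3.8],[[0.4,0,0],0,3.8],[[0.1,0,0],0,3.8],[[0,0,0],0,3.8],[[0,0,0],0,3.8]]'

```text
clock: 19.6
ee_pos: [630.1, 232.6, 33.9]
orientation: [-0.001, 1.571, 0.001]
contact_force: [0.2, 0.6, -1.1]
finger_gap: 44.0
```

Call:
servo_tool --series '[[[0.1,0,0],0,3.8],[[0,0,0],0,3.8],[[0,0,0],0,6.5],[[0,0,0],0,6.5],[[0,0,0],0,6.5],[[-2,0,0],0,6.5],[[-4,0,0],0,6.5],[[-4,0,0],0,6.5]]'

```text
clock: 20.4
ee_pos: [629.5, 232.1, 133.2]
orientation: [-0.002, 1.573, -0.0]
contact_force: [0.8, 0.5, 0.7]
finger_gap: 65.1
```

Call:
servo_tool --series '[[[0,0,-3.5],0,5],[[0,-1.5,-3.5],0,5],[[0,-1.5,-3.5],0,5],[[0,-1.5,-3.5],0,5],[[0,-1.5,-3.5],0,5],[[0,-2,-3],0,5],[[0,0,0],0,5],[[0,0,0],0,5]]'

```text
clock: 21.2
ee_pos: [425.1, 152.4, 133.7]
orientation: [-0.0, 1.569, 0.002]
contact_force: [0.4, 0.7, 0.0]
finger_gap: 50.0
```

Run:
```python
from h import *
im,s=snap('side','s10'); print(s['clock'],s['ee_pos'],s['contact_force'],s['finger_gap'])
im2,s=snap('scene','sc10')
w,s=snap('wrist','w10')
a=cv2.resize(im[110:230,250:380],None,fx=3,fy=3,interpolation=2);b=cv2.resize(im2[230:350,200:330],None,fx=3,fy=3,interpolation=2)
cv2.imwrite('pics/c10.png',cv2.cvtColor(np.hstack([a,b]),cv2.COLOR_RGB2BGR))
```

```text
21.2 [425.07868923 152.40394649 133.69346464] [0.3668337  0.69042374 0.02610113] 50.02470697970064
```

View pics/c10.png

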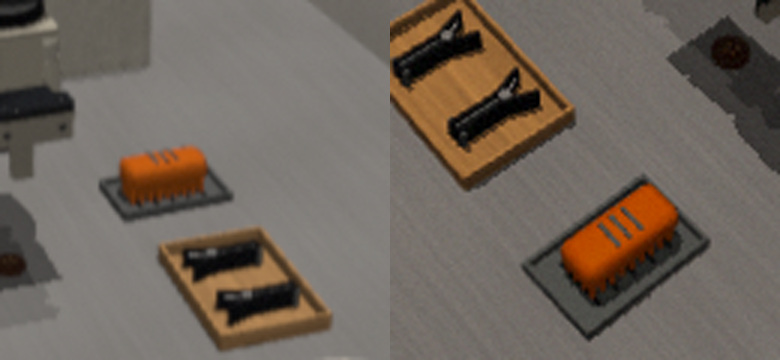

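View pics/w10.png

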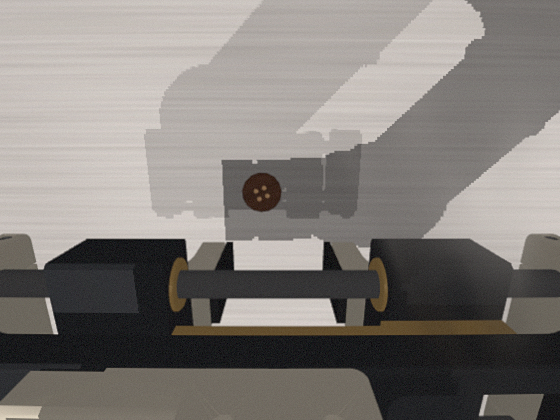

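The brush sits flat inside the dish. The button is at (262,191.5) in the wrist view.

Run:
```python
from h import *
s=arm.sense(); print(s['ee_pos'],at('wrist',(262,191.5),10,s))
```

```text
[425.9216274  152.9784423  133.09135007] [412.5461271  139.88334001  10.        ]
```

Call:
servo_tool --force 12 --series '[[[0,-1.3,-1.3],0,6],[[4,0,0],0,6],[[4,0,0],0,6],[[2,0,0],0,6],[[1.2,0,0],0,6],[[0.5,0,0],0,6],[[0,0,0],0,6],[[0,0,0],0,6]]'

```text
clock: 22.15
ee_pos: [412.6, 139.7, 16.0]
orientation: [-0.001, 1.571, 0.001]
contact_force: [-0.0, 0.2, -0.1]
finger_gap: 59.6
```

Call:
servo_tool --series '[[[0,0,0],0,4.5],[[0,0,0],0,3],[[0,0,0],0,3],[[0,0,0],0,3],[[0,0,0],0,3],[[0,0,0],0,3]]'

```text
clock: 22.75
ee_pos: [412.2, 139.4, 16.1]
orientation: [-0.001, 1.57, 0.001]
contact_force: [-1.0, -0.0, 4.1]
finger_gap: 35.0
```

Call:
servo_tool --series '[[[-1,0,0],0,3],[[-4,0,0],0,3],[[-4,0,0],0,3],[[-3,0,0],0,3],[[0,-3.8,2],0,3],[[0,-3.8,2],0,3],[[0,-3.8,2],0,3],[[0,-3.8,2],0,3]]'

```text
clock: 23.55
ee_pos: [492.6, -14.1, 136.9]
orientation: [-0.001, 1.57, 0.002]
contact_force: [0.7, 0.9, -0.8]
finger_gap: 35.3
```

Call:
servo_tool --series '[[[0,-3.8,2],0,3],[[0,-3.8,2],0,3],[[0,-3.8,2],0,3],[[0,-3.8,2],0,3],[[0,-3.8,1],0,3],[[0,-3.8,0],0,3],[[0,0,0],0,3],[[0,0,0],0,3]]'

```text
clock: 24.35
ee_pos: [581.7, -241.4, 136.0]
orientation: [0.001, 1.571, -0.001]
contact_force: [-0.1, -0.5, -0.1]
finger_gap: 34.9
```

Run:
```python
from h import *
w,s=snap('wrist','w11'); print(s['clock'],s['ee_pos'],s['finger_gap'])
```

```text
24.35 [ 581.71942917 -241.43154049  135.9620037 ] 34.8731823995074
```

View pics/w11.png

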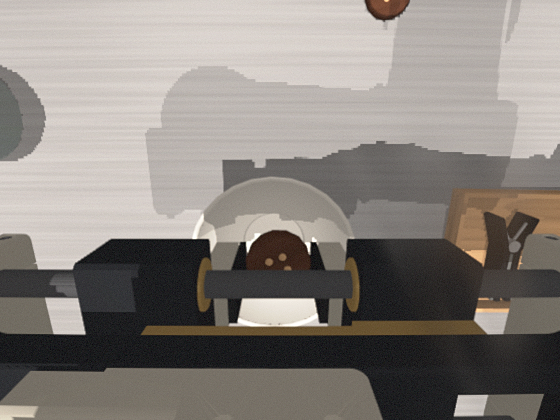

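Run:
```python
from h import *
s=arm.sense(); w=lambda p,z:at('wrist',p,z,s).round(1)
print(w((274,178),45),w((193,240),45),w((354,240),45),w((274,326),45), w((274,220),5))
```

```text
[ 550.7 -242.5   45. ] [ 602.5 -309.9   45. ] [ 602.6 -176.3   45. ] [ 685.7 -243.    45. ] [ 597.9 -243.1    5. ]
```

Call:
servo_tool --series '[[[0,-0.1,3.6],0,3],[[3,0,0],0,3],[[3,0,0],0,3],[[2,0,0],0,3],[[1.2,0,0],0,3],[[0.5,0,0],0,3],[[0,0,0],0,3],[[0,0,0],0,3]]'

```text
clock: 25.2
ee_pos: [619.2, -241.4, 40.2]
orientation: [-0.001, 1.569, 0.001]
contact_force: [1.0, -0.5, 0.8]
finger_gap: 35.4
```

Call:
servo_tool --series '[[[0.4,0,0],0,3],[[0.1,0,0],0,3],[[0,0,0],0,3],[[0,0,0],0,4.4],[[0,0,0],0,4.4],[[0,0,0],0,4.4],[[-2,0,0],0,4.4],[[-4,0,0],0,4.4]]'

```text
clock: 26.0
ee_pos: [616.0, -241.1, 91.1]
orientation: [0.001, 1.578, 0.001]
contact_force: [0.4, -0.4, -0.0]
finger_gap: 43.8
```

Call:
servo_tool --series '[[[-4,0,-1],0,4.4],[[0,1.2,-4],0,5],[[0,1.2,-4],0,5],[[0,1.2,-4],0,5],[[0,1.2,-4],0,5],[[0,3.5,-3],0,5],[[0,0,0],0,5],[[0,0,0],0,5]]'

```text
clock: 26.8
ee_pos: [418.3, -158.2, 134.8]
orientation: [-0.002, 1.569, 0.002]
contact_force: [0.8, -0.6, 0.6]
finger_gap: 50.1
```

Run:
```python
from h import *
im,s=snap('side','s12'); print(s['clock'],s['ee_pos'],s['contact_force'],s['finger_gap'])
w,s=snap('wrist','w12')
a=cv2.resize(im[150:310,230:430],None,fx=4,fy=4,interpolation=2)[:600]
cv2.imwrite('pics/s12c.png',cv2.cvtColor(a,cv2.COLOR_RGB2BGR))
```

```text
26.8 [ 418.30218929 -158.16503257  134.77976098] [ 0.78617451 -0.61714771  0.60972686] 50.11523775516443
```

View pics/s12c.png

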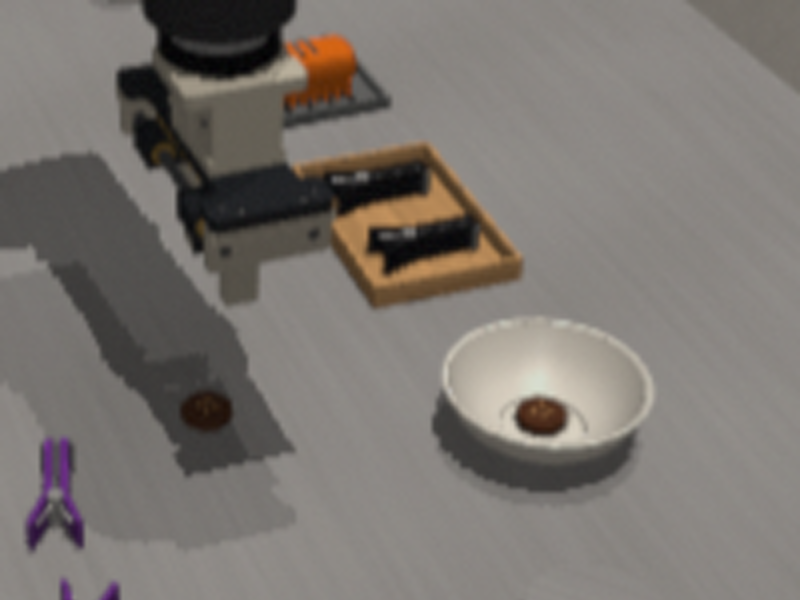

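View pics/w12.png

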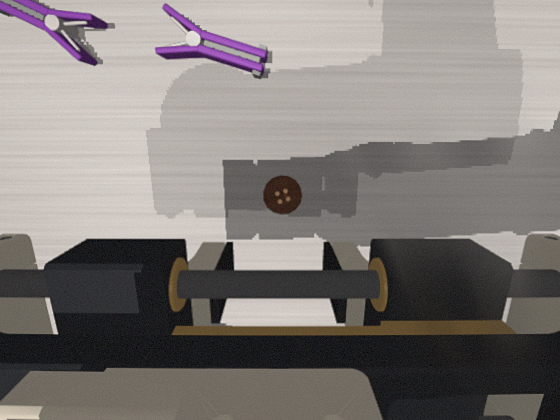

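The first button lies in the bowl. The second is at (282.5,194.5) in the wrist view.

Run:
```python
from h import *
s=arm.sense(); print(s['ee_pos'],at('wrist',(282.5,194.5),10,s)); w=lambda p:at('wrist',p,24,s).round(0)
print(w((270,55)),w((262,75)),w((160,50)))
```

```text
[ 419.26319595 -158.74936742  134.40826085] [ 409.04783211 -153.42797751   10.        ]
[ 296. -164.   24.] [ 311. -170.   24.] [ 293. -248.   24.]
```

Call:
servo_tool --series '[[[0,0.5,-1],0,6],[[4,0,0],0,6],[[4,0,0],0,6],[[2,0,0],0,6],[[1.3,0,0],0,6],[[0.5,0,0],0,6],[[0,0,0],0,6],[[0,0,0],0,6]]'

```text
clock: 27.7
ee_pos: [408.5, -153.8, 16.1]
orientation: [-0.0, 1.571, 0.0]
contact_force: [0.5, -0.6, -0.2]
finger_gap: 60.1
```

Call:
servo_tool --series '[[[0,0,0],0,4.5],[[0,0,0],0,3],[[0,0,0],0,3],[[0,0,0],0,3],[[0,0,0],0,3],[[0,0,0],0,3]]'

```text
clock: 28.3
ee_pos: [408.5, -153.7, 16.1]
orientation: [-0.001, 1.57, 0.001]
contact_force: [-1.0, 0.2, 4.9]
finger_gap: 35.2
```

Call:
servo_tool --series '[[[-1,0,0],0,3],[[-4,0,0],0,3],[[-4,0,0],0,3],[[0,-1.5,3.5],0,3],[[0,-1.5,3.5],0,3],[[0,-1.5,3.5],0,3],[[0,-1.5,3.5],0,3],[[0,-1.5,3.5],0,3]]'

```text
clock: 29.1
ee_pos: [584.5, -229.3, 106.6]
orientation: [-0.001, 1.571, 0.001]
contact_force: [0.7, 0.5, -0.4]
finger_gap: 35.0
```

Call:
servo_tool --series '[[[0,-1.4,3.5],0,3],[[0,0,0],0,3],[[0,0,0],0,3],[[2,0,0],0,3],[[2,0,0],0,3],[[1.5,0,0],0,3],[[0,0,0],0,3],[[0,0,0],0,3]]'

```text
clock: 29.9
ee_pos: [618.2, -242.4, 51.4]
orientation: [-0.001, 1.571, 0.001]
contact_force: [1.4, 0.5, -0.7]
finger_gap: 34.7
```

Call:
servo_tool --series '[[[0.9,0,0],0,3],[[0.5,0,0],0,3],[[0.2,0,0],0,3],[[0,0,0],0,3],[[0,0,0],0,3]]'

```text
clock: 30.4
ee_pos: [618.5, -242.6, 35.0]
orientation: [-0.001, 1.571, 0.001]
contact_force: [0.2, -0.6, 0.1]
finger_gap: 34.9
```

Call:
servo_tool --series '[[[0.2,0,0],0,3],[[0,0,0],0,3],[[0,0,0],0,4.4],[[0,0,0],0,4.4],[[0,0,0],0,4.4],[[-2,0,0],0,4.4],[[-4,0,0],0,4.4],[[-4,0,0],0,4.4]]'

```text
clock: 31.2
ee_pos: [617.7, -242.5, 133.3]
orientation: [-0.001, 1.573, 0.001]
contact_force: [1.2, 0.2, 0.2]
finger_gap: 44.2
```

Call:
servo_tool --series '[[[-4,0,-4],0,6],[[-2,0,-4],0,6],[[0,0,-4],0,6],[[0,0,-4],0,6],[[0,0,0],0,6],[[0,0,0],0,6]]'

```text
clock: 31.8
ee_pos: [462.5, -242.8, 189.3]
orientation: [-0.001, 1.569, 0.0]
contact_force: [-0.4, -0.3, -0.5]
finger_gap: 60.2
```

Run:
```python
from h import *
im,s=snap('side','s13'); print(s['clock'],s['ee_pos'],s['contact_force'])
im2,s=snap('scene','sc13'); w,s=snap('wrist','w13')
a=cv2.resize(im[150:310,230:430],None,fx=4,fy=4,interpolation=2)[:600]
cv2.imwrite('pics/s13c.png',cv2.cvtColor(a,cv2.COLOR_RGB2BGR))
```

```text
31.8 [ 462.54861047 -242.81453734  189.25237549] [-0.36606826 -0.30548044 -0.50218488]
```

View pics/s13c.png

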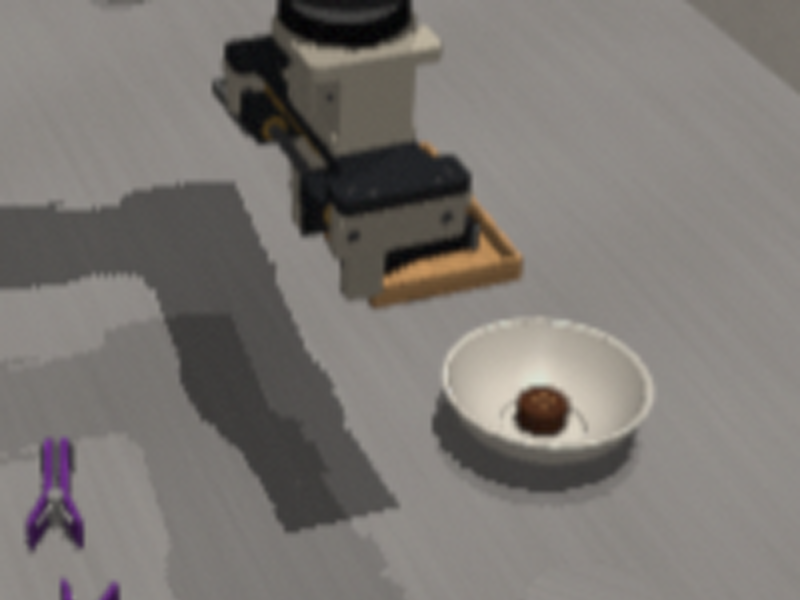

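View pics/s13.png

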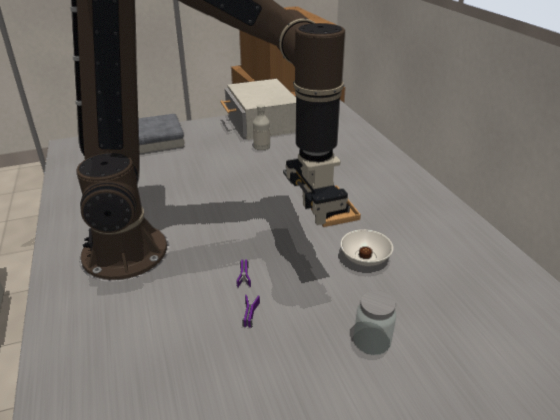

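View pics/w13.png

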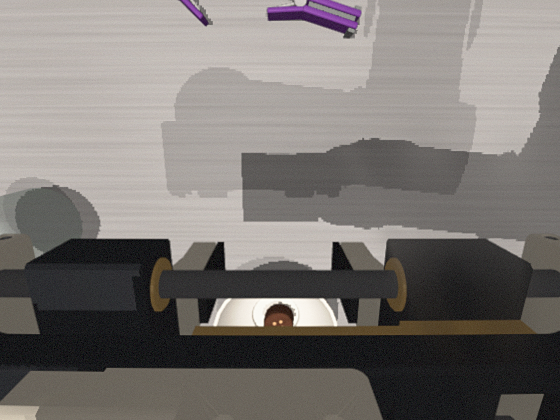

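View pics/sc13.png

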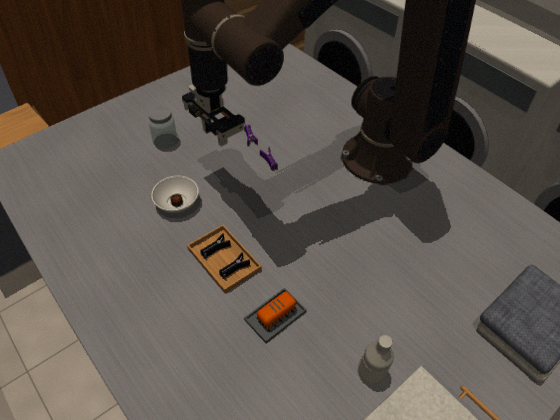

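The scene view shows everything in place: clips in the tray near (225,258), brush in the dish at (276,312), buttons in the bowl at (176,199). The jar, bottle and purple clips haven't moved, so I'm handing in.

Run:
```python
from h import *
print(order.job_done(), arm.sense()['clock'])
```

```text
the job is handed in; nothing more can be done
the job is handed in; nothing more can be done
```

I tidied the counter in the order asked and handed the job in at about 32 s of the 122 s allowed.

- **Clips:** both black trouser clips lie flat, side by side in the oak tray.
- **Brush:** it lies bristles-down and flat in the grey dish.
- **Buttons:** both are in the white bowl, the second resting on the first. I let each go with its underside about 17–19 mm above the counter, so they settled the last few millimetres on their own.

My last scene, side and wrist pictures confirmed all of this. The jar, the bottle and the purple look-alike clips stand where they were. The gripper was open and clear of everything, and the wrist force readings stayed at about 5 N or less.

One measurement disagreed: early on, the side camera placed the tray and dish about 11 mm off in y compared with the wrist and scene cameras. I went by the wrist and scene cameras, and the placements came out right. The job was accepted, but no verdict is reported.

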